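# Fit the magnifier boom into its bench stand

### The job

Take the magnifier's boom off its wooden rest and fit it into the sleeve of the bench stand: pinch its two spring buttons flush so that they go in under the sleeve's mouth, then slide the boom on until both buttons pop out through the sleeve's holes, and let go. Feel your way and push gently, handle it by the tube and buttons without touching the lens head, and leave the other things on the bench where they are.

Things in the scene. Friction and masses are not known exactly. Their poses are not given: they have to be found in the camera images.
- boom: Loose magnifier boom, about 0.21 kg: square aluminium tube 20 x 20 mm, black tapered nose at one end, round magnifier (lens) at the other. Origin: on the tube's axis, between its two spring buttons. Own +y runs along the tube to the lens, -y to the nose, z up as it lies. Tube from y = -100 (nose tip) to +150 mm; centre of mass near y = +42. Buttons stick out at the -x and +x faces, at y = 0.
- lens: Magnifier head fixed to the boom's tail: black ring 80 mm across, 10 mm thick, with the glass, lying level; origin at its centre, 205 mm along the boom's +y from the buttons. The fingers must not touch it.
- nose (a point): Tip of the boom's nose, on the tube's axis (axes as boom). The plug is 12 mm square at the tip and widens to the full 20 mm in 12 mm.
- pin_near (a point): Spring button at the boom's own -x face: flat-topped brass pin, 10 mm diameter, rim bevelled by 1 mm, 6 mm out of the face when free. The point is on its axis 1.5 mm below the end: 14.5 mm from the boom's axis when free, 8.5 mm when pressed flush. 2 N to start, 5 N to press flush. It will not ride in under the mouth unless pressed; stays down once a few mm of it are under the wall.
- pin_far (a point): The same for the spring button at the boom's own +x face; both are pressed at once by pinching across the tube.
- stand: Stand screwed to the bench: grey base 150 (x) x 140 (y) x 18 mm, origin at the centre of its underside; steel pillar 265 mm high at own x = +40 mm; crosshead with a level square aluminium sleeve along own y at x = -15 mm, axis 110 mm up, from y = -50 to the open mouth at y = +110 mm. Sleeve 29 mm wide, 28 high outside, bore 23 wide, 21 high (1.5 and 0.5 mm play per side), slippery, side walls 3 mm.
- mouth (a point): Centre of the sleeve's open, square-cut mouth, on its axis, in the plane of its end (axes as stand). The boom goes in along own -y. With its buttons out it stops with its nose 95 mm inside, where the buttons meet the edge. Sliding takes 3 to 10 N along the sleeve; pushing much harder only jams the tube and loads the stand.
- hole_near (a point): Centre of the round 12 mm hole in the sleeve's own -x wall, at the wall's outer face, 45 mm in from the mouth, 14.5 mm from the axis. A button that has popped out stands 1.5 mm proud of the wall, its point (pin_near) at this point within the play, and stops the boom dead.
- hole_far (a point): The same hole in the sleeve's own +x wall, for pin_far.
- rest: Wooden rest fixed to the bench, origin at the centre of its underside: board 75 (x) x 170 (y) x 12 mm, two cheeks 60 mm wide, 12 mm thick at y = -55 and +55 mm, 50 mm high under the boom, with horns to 60 mm beside it. The boom lies in them with its axis 60 mm above the bench and can be taken between the cheeks (which stand under boom y = +32 and +142 mm, give or take 4).
- petri: Bystander: glass dish 90 mm across, 15 mm high, with two pebbles; origin at the centre of its underside.
- weight: Bystander: brass weight 34 mm in diameter, 55 mm high; origin at the centre of its underside.
- beaker: Bystander: glass beaker 70 mm across, 90 mm high; origin at the centre of its underside.
- jar: Bystander: amber jar 64 mm across, 95 mm high; origin at the centre of its underside.
- screwdriver: Bystander: screwdriver 190 mm long, lying along its own x; origin near its middle, on the bench.
- wash: Bystander: white bottle 60 mm across, 150 mm high; origin at the centre of its underside.
- molecule: Bystander: six-ball ring model 122 mm across, 22 mm high; origin at its centre, on the bench.

How it is judged (in metres and radians):
On the way, in this order (a step that is already met when the one before it is completed fails the run):
1. the boom's nose is in the sleeve, at least 30 mm past the mouth (y of nose in the frame of mouth below -0.03 m and x of nose in the frame of mouth between -0.005 and 0.005 m and z of nose in the frame of mouth between -0.005 and 0.005 m and angle between the y axis of boom and the y axis of stand, either way round below 0.1 rad), for 0.05 s.
2. both buttons are pressed flush and under the sleeve's walls, past the mouth (y of boom in the frame of mouth below -0.006 m and distance between pin_near and pin_far below 0.0225 m), for 0.05 s.
At the end, for the whole second after the job is handed in: Both buttons have come out through the two holes of the sleeve (each button's point within 3.5 mm of its hole's centre, the two more than 28 mm apart), the boom is at rest and let go (distance between pin_near and hole_near below 0.0035 m and distance between pin_far and hole_far below 0.0035 m and distance between pin_near and pin_far above 0.028 m and linear speed of boom below 0.02 m/s); the robot touches nothing.
It fails at once if the stand is loaded with more than 50 N in all, by the boom and the robot together (contact force between stand and anything else above 50 N).
It fails at once if the fingers touch the lens head (contact force between the fingers and lens above 0.5 N).
It fails at once if a bystander is moved by more than 20 mm (distance of any of petri, weight, beaker, jar, screwdriver, wash, molecule from where it was at the start of the episode above 0.02 m).
It also fails if it takes over 54 s, if anything falls off the work surface, if the arm or the gripper's body presses on something with over 40 N, if the wrist force passes 120 N, or if a joint passes its speed limit or range.

### The arm

A 6-joint arm with a two-finger parallel gripper is mounted at the origin on the work surface. World frame = base frame: x ahead of the robot, y to its left, z up, the work surface at z = 0. Lengths are in m, angles in degrees, forces in N, time in s.
With the tool pointing down it reaches from about 0.375 to 0.9 m from the base axis. Payload 3.1 kg.
Tool frame: the origin (TCP) lies on the centre line of the jaws, within the pads' length; the fingertips stand finger_overhang ahead of it and the grasp point (between the pads) lies 5 mm behind it (finger_overhang is the distance from the TCP to the fingertips, in m); z points along the fingers, y is the line along which they close (so a half turn about z gives the same grasp; the last joint's range is limited). The gripper opens to 87 mm and grips with 3 to 60 N. Pads are 19 mm wide; open, the fingers measure 117 mm over their backs; the gripper's body (75 mm by 190 mm) begins 51 mm behind the grasp point.
Start: joints at [60.304, 30.224, 82.088, -0, 67.689, -10.227], TCP at [0.208, 0.589, 0.237] pointing down, gripper open.
Joint ranges: [-176.69, 176.69], [-43.24, 126.21], [12.49, 139.97], [-82, 262], [0, 151.66], [-163.58, 163.58]. Speed limits (degrees/s): [159.86, 159.86, 180, 180, 180, 180].

### API

Orientations are given as a 3x3 rotation matrix whose columns are the frame's x, y, z axes.
In Python, from rig import read_state, capture, calibration, hand_in, finger_overhang gives the robot as it stands.
- The arm moves only by the tool send_rows, never from a script. Its argument "plan" is a list of rows, each a list of 5 numbers: the closure in counts, from 0 (fully open) to 255 (shut), then the shift along the tool's x, y, z in m, then the turn about the tool's z in rad. A call has 1 to 20 rows; each row shifts and turns the commanded pose from where the row before left it, along the tool's axes as they then stand; what a row does not reach is not made up. A row lasts 1/12 s, in which the tool goes at most 41.7 mm and 7.16 degrees, less where a joint would pass 70% of its speed; a pose out of reach is approached as far as the arm can. A call is refused whole if a number of a shift passes 0.0417 or a number of a turn 0.125, either way. A call with a gripper value outside its range is refused whole. The fingers move at their own pace and stop on an object; the grip force is fixed at half the most. Time passes only in rows, so rows that do not move let the fingers close. It gives the time, the measured TCP pose, the force, the opening and the grip force at its end, in the units of the state.
- read_state(): the state, without advancing time (a new reading comes with each control period).
- capture(name): name is "scene" or "side" or "wrist"; returns (picture, depth): 480x640x3 uint8, blue, green, red; 480x640 float32, m along the optical axis (not along the pixel's ray), 0 where there is no reading.
- calibration(name): a dict with "fx", "fy", "cx", "cy" (pixels), "dist_coeffs" ([k1, k2, p1, p2, k3] as OpenCV has them; the pictures are not rectified), "xyz" and "rotation" of the camera in the world. Camera axes: x right, y down, z forward; pixel columns grow to the right and rows downward; lengths in m; the calibration is good to about 2 mm. A picture is of the moment at which its call begins: read the wrist's pose just before it. calibration takes no time and is no camera call; for the wrist camera it gives the pose at the moment of the call.
- hand_in(): hands the job in; it is judged then, once.
The state is a dict: "time_s": time; "joint_positions": joint angles; "qvel": joint speeds; "tau": joint torques, N m; "position": TCP position; "tcp_rot": TCP orientation; "force": force on the tool from outside, world axes, zero at the start; "moment": the same for the moment, N m; "opening": opening from 0.0 (shut) to 1.0 (fully open); "grasp_force": force on a finger pad.
Only numpy, scipy, OpenCV 4.12 (cv2) and the standard library are available. Lean on these libraries where they do the work, as an engineer would, in place of code of your own. Each camera call takes 0.05 s, during which the arm holds its last target. There are 200 camera calls.

## Working session

There is one attempt and no reset: what is moved stays moved. The work goes in short steps, Python scripts to look and compute and a tool call to move; the robot and the scene stay as the last step left them, time stands still between calls to the robot, and variables do not carry over. Pictures are saved under pics/ and viewed, at most 10 in all, crops included, and the job is handed in when it is done.

Besides the shell and the picture viewer there is one more tool, called after "Request:" as name([rows], argument=value, ...), one row to a line, values as JSON. send_rows: Moves the arm, as the interface text tells. Its arguments: {"type":"object","properties":{"plan":{"type":"array","items":{"type":"array","items":{"type":"number"}}}},"required":["plan"]}

```bash
mkdir -p pics; ls; cat > h.py <<'E'
import numpy as np, cv2
from rig import *
def world(name,uv,d,c=None):
    c=c or calibration(name); K=np.array([[c['fx'],0,c['cx']],[0,c['fy'],c['cy']],[0,0,1.]])
    uv=np.asarray(uv,float).reshape(-1,1,2)
    n=cv2.undistortPoints(uv,K,np.array(c['dist_coeffs'])).reshape(-1,2)
    d=np.asarray(d,float).reshape(-1,1)
    return (np.c_[n,np.ones(len(n))]*d)@np.array(c['rotation']).T+np.array(c['xyz'])
def cloud(name):
    c=calibration(name); im,d=capture(name)
    v,u=np.nonzero(d>0)
    P=np.full((480,640,3),np.nan); P[v,u]=world(name,np.c_[u,v],d[v,u],c)
    return im,d,P
E
python3 - <<'E'
from h import *
s=read_state(); print(s, finger_overhang() if callable(finger_overhang) else finger_overhang)
for n in ['scene','side']:
    im,d,P=cloud(n); cv2.imwrite(f'pics/{n}0.png',im); np.save(f'{n}0.npy',P); c=calibration(n); print(n,c['xyz'],np.array(c['rotation']).round(2).tolist(),c['fx'])
E
```

```text
pics
{'time_s': 0.0, 'joint_positions': array([ 6.03042120e+01,  3.02787900e+01,  8.21573007e+01, -1.07942985e-03,
        6.76869719e+01, -1.02272745e+01]), 'qvel': array([-0.01467785,  0.01148068,  0.06188655, -0.00737949, -0.01090495,
        0.06279922]), 'tau': array([ 3.16994083e-04, -4.40037239e+01, -1.76591402e+01,  6.34055422e-02,
        5.82486601e-02, -1.65975707e-04]), 'position': array([0.20792921, 0.58865444, 0.2355684 ]), 'tcp_rot': array([[-9.42826989e-01,  3.33280915e-01, -1.04889169e-03],
       [ 3.33282367e-01,  9.42825196e-01, -1.87439899e-03],
       [ 3.64220098e-04, -2.11681106e-03, -9.99997693e-01]]), 'force': array([ 0.70435691,  0.6485283 , -0.26637977]), 'moment': array([ 0.01475673,  0.02791196, -0.0186885 ]), 'grasp_force': 0.0, 'opening': 1.0006124396408451} 0.014
scene [ 1.19083344 -0.02940473  0.84224486] [[0.1, 0.76, -0.64], [1.0, -0.07, 0.07], [0.01, -0.65, -0.76]] 467.6525122036479
side [ 0.02239716 -0.74313831  0.74169334] [[0.84, -0.3, 0.45], [-0.55, -0.49, 0.68], [0.01, -0.82, -0.57]] 546.6082973825
```

View pics/scene0.png

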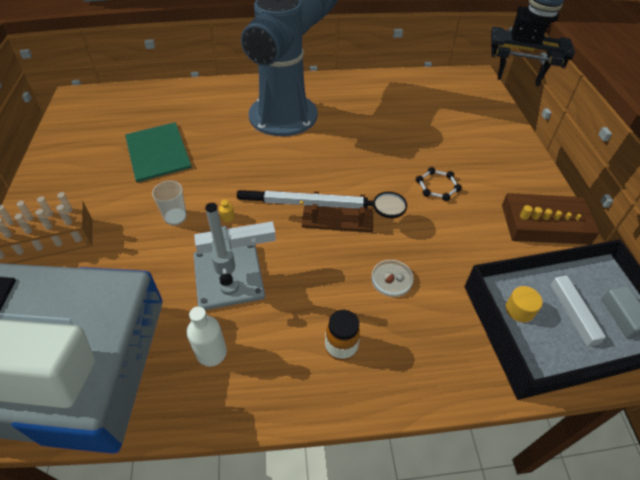

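View pics/side0.png

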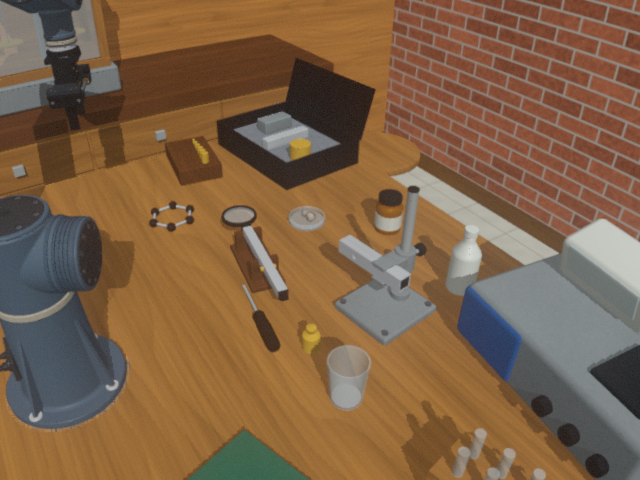

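The scene view shows the boom lying from its nose (240,195) to the lens (390,205), and the sleeve from (197,240) to its mouth at (275,232), so both point roughly along world y. In the side view the nose is at (283,296), the sleeve's mouth is at (343,243), and the screwdriver lies under the nose.

```bash
python3 - <<'E'
from h import *
for n,boxes in dict(scene=dict(boom=(230,185,372,215),sleeve=(190,218,280,252)),side=dict(boom=(238,220,292,302),sleeve=(335,230,412,292))).items():
    P=np.load(n+'0.npy'); im=cv2.imread(f'pics/{n}0.png')
    for k,(a,b,c,d) in boxes.items():
        Q=P[b:d,a:c].reshape(-1,3); I=im[b:d,a:c].reshape(-1,3).astype(int)
        zt=.07 if k=='boom' else .124
        br=(I.min(1)>110)|((I.max(1)<60) if k=='boom' else False)
        m=(abs(Q[:,2]-zt)<.005)&br; Q=Q[m]
        (vx,vy,x0,y0)=cv2.fitLine(Q[:,:2].astype(np.float32),cv2.DIST_HUBER,0,1e-3,1e-3).ravel()
        if vy<0: vx,vy=-vx,-vy
        t=(Q[:,:2]-[x0,y0])@[vx,vy]; w=(Q[:,:2]-[x0,y0])@[vy,-vx]
        p=lambda t:(round(float(x0+vx*t),4),round(float(y0+vy*t),4))
        print(n,k,m.sum(),'ang from +y',np.degrees(np.arctan2(-vx,vy)).round(2),'ends',p(np.percentile(t,.5)),p(np.percentile(t,99.5)),'w',np.percentile(w,[2,50,98]).round(4),'z',np.median(Q[:,2]).round(4))
# lens, base
P=np.load('scene0.npy'); print('lens',P[205,390],'petri',P[278,392], 'mol',P[184,440])
for n,(a,b,c,d) in dict(scene=(190,240,268,310),side=(330,270,440,345)).items():
    Q=np.load(n+'0.npy')[b:d,a:c].reshape(-1,3); Q=Q[abs(Q[:,2]-.018)<.004]
    r=cv2.minAreaRect(Q[:,:2].astype(np.float32)); print('base',r)
# yellow brass / green
E
python3 -c "
import cv2
a=cv2.imread('pics/scene0.png')[160:310,180:420];b=cv2.imread('pics/side0.png')[215:365,225:425]
import numpy as np
a=cv2.resize(a,(800,500));cv2.imwrite('pics/c1.png',a)"
```

```text
scene boom 775 ang from +y -10.28 ends (0.4055, -0.0726) (0.4514, 0.1803) w [-0.0119  0.0005  0.009 ] z 0.0714
scene sleeve 790 ang from +y 8.02 ends (0.5807, -0.2015) (0.5587, -0.0453) w [-0.0163 -0.0002  0.0148] z 0.1256
side boom 739 ang from +y -10.08 ends (0.4036, -0.061) (0.444, 0.1658) w [-0.0091 -0.      0.0104] z 0.0714
side sleeve 895 ang from +y 9.85 ends (0.5799, -0.2018) (0.5527, -0.0453) w [-0.0181 -0.0009  0.0421] z 0.1254
lens [0.46244364 0.22527574 0.06470227] petri [0.6392929  0.19844713 0.02652562] mol [0.34269651 0.39184239 0.00485569]
base ((0.5896047353744507, -0.15130294859409332), (0.1490810513496399, 0.13900226354599), 7.4057769775390625)
base ((0.583965003490448, -0.15217475593090057), (0.15295305848121643, 0.14005230367183685), 7.265365123748779)
```

View pics/c1.png

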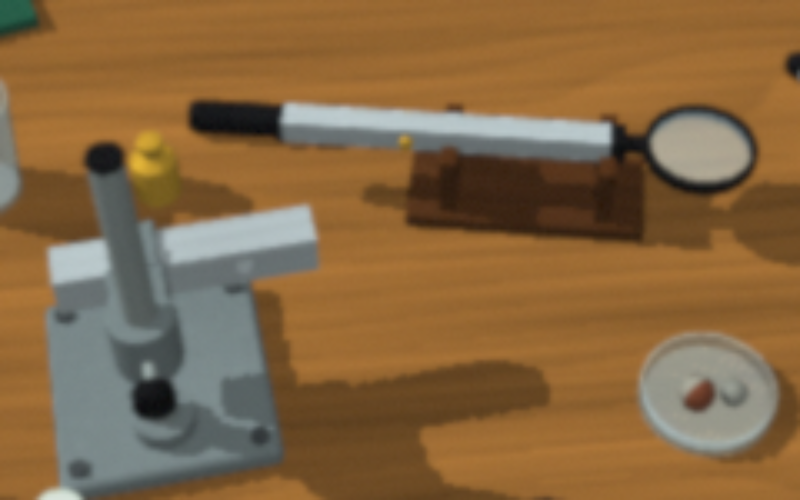

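The scene crop shows the near button at crop (405,142), i.e. full image (301.5,202.6), with the weight beside the nose and the boom clear of other things. I'm moving above the boom and turning the fingers across it.

Request:
send_rows([
  [0, -0.0275, -0.0286, 0, 0],
  [0, -0.0275, -0.0286, 0, 0],
  [0, -0.0275, -0.0286, 0, 0],
  [0, -0.0275, -0.0286, 0, 0],
  [0, -0.0275, -0.0286, 0, 0],
  [0, -0.0275, -0.0286, 0, 0],
  [0, -0.0275, -0.0286, 0, 0],
  [0, -0.0275, -0.0286, 0, 0],
  [0, -0.0275, -0.0286, 0, 0],
  [0, -0.0275, -0.0286, 0, 0],
  [0, -0.0275, -0.0286, 0, 0],
  [0, -0.0275, -0.0286, 0, 0],
  [0, -0.0275, -0.0286, 0, 0],
  [0, -0.0275, -0.0286, 0, 0],
  [0, 0, 0, 0, 0.12],
  [0, 0, 0, 0, 0.12],
  [0, 0, 0, 0, 0.12],
  [0, 0, 0, 0, 0.12],
  [0, 0, 0, 0, 0.12],
  [0, 0, 0, 0, 0.12],
])

```text
time_s: 1.77
position: [0.4375, 0.0833, 0.2363]
tcp_rot: [[-0.484, 0.875, -0.001], [0.875, 0.484, 0.0], [0.001, -0.001, -1.0]]
force: [0.2, 0.6, 0.0]
opening: 0.998
grasp_force: 0.0
```

Request:
send_rows([
  [0, 0, 0, 0, 0.12],
  [0, 0, 0, 0, 0.12],
  [0, 0, 0, 0, 0.12],
  [0, 0, 0, 0, 0.12],
  [0, 0, 0, 0, 0.12],
  [0, 0, 0, 0, 0.085],
  [0, 0, 0, 0, 0],
  [0, 0, 0, 0, 0],
])

```text
time_s: 2.43
position: [0.4376, 0.0834, 0.2364]
tcp_rot: [[0.171, 0.985, -0.001], [0.985, -0.171, 0.0], [-0.0, -0.001, -1.0]]
force: [-1.0, 0.5, -0.2]
opening: 0.999
grasp_force: 0.0
```

```bash
python3 - <<'E'
from h import *
s=read_state(); print(s['time_s'],s['position'],s['tcp_rot'].round(4),s['joint_positions'].round(1),s['force'])
im,d,P=cloud('wrist'); cv2.imwrite('pics/w1.png',im); np.save('w1.npy',P)
c=calibration('wrist');print(c['xyz'],np.array(c['rotation']).round(2).tolist(),c['fx'])
E
```

```text
2.4333 [0.43757814 0.083448   0.23637586] [[ 1.708e-01  9.853e-01 -5.000e-04]
 [ 9.853e-01 -1.708e-01  0.000e+00]
 [-1.000e-04 -5.000e-04 -1.000e+00]] [ -3.6  16.5 106.8  -0.   56.8   6.2] [-0.98627441  0.46932103 -0.23387235]
[0.45090611 0.16084681 0.38406325] [[0.99, -0.16, -0.05], [-0.17, -0.94, -0.28], [-0.0, 0.29, -0.96]] 333.5628100993964
```

View pics/w1.png

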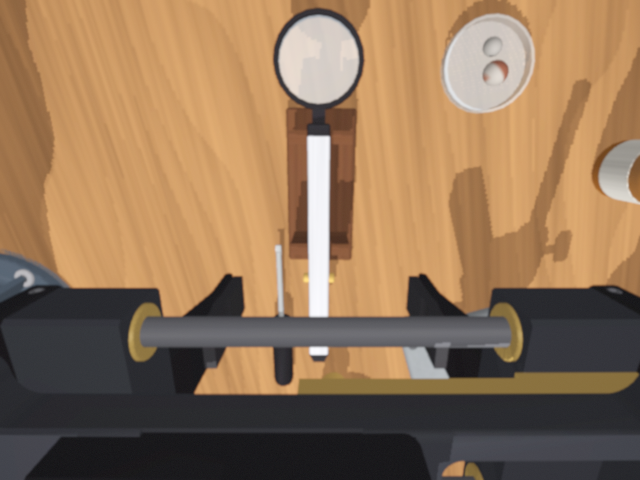

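The wrist view shows the buttons at (305,279) and (332,279), the tube running from (319,135) down, and the rest between rows 108 and 258. The fingers straddle the boom.

```bash
cat >> h.py <<'E'
def ray(name,uv,z,c=None):
    c=c or calibration(name); o=np.array(c['xyz']); a=world(name,uv,np.ones(len(uv)),c)-o
    return o+a*((z-o[2])/a[:,2:])
E
python3 - <<'E'
from h import *
im=cv2.imread('pics/w1.png'); P=np.load('w1.npy'); s=read_state(); R=s['tcp_rot'];p=s['position']
hsv=cv2.cvtColor(im,cv2.COLOR_BGR2HSV)
for a,b in((300,308),(329,338)):
    m=cv2.inRange(hsv[270:288,a:b],(15,140,140),(35,255,255)); y,x=np.nonzero(m); print(len(x),x.mean()+a,y.mean()+270)
    w=ray('wrist',[[x.mean()+a,y.mean()+270]],.063); print('pin',w,'tool',(w-p)@R)
Q=P[130:310,300:340].reshape(-1,3); Q=Q[abs(Q[:,2]-.07)<.006]; T=(Q-p)@R
l=np.polyfit(T[:,0],T[:,1],1); print('axis y=',l,'z',np.median(Q[:,2]),T[:,0].min(),T[:,0].max(), np.percentile(T[:,1],[3,97]))
w=ray('wrist',[[319,60]],.065); print('lens',w,(w-p)@R)
Q=P[105:262,285:358].reshape(-1,3); Q=Q[abs(Q[:,2]-.055)<.008]; T=(Q-p)@R; print('cheeks x hist',np.histogram(T[:,0],20))
E
```

```text
1 305.0 274.0
pin [[0.40707642 0.03206811 0.063     ]] tool [[-0.05583503 -0.02122411  0.17342027]]
4 331.5 274.0
pin [[0.43417128 0.02738683 0.063     ]] tool [[-0.05581489  0.00627217  0.17340752]]
axis y= [ 0.00367482 -0.00673381] z 0.069556815215015 -0.09383009421517338 0.08625370361426292 [-0.01622446  0.00260087]
lens [[0.45654112 0.22618693 0.065     ]] [[ 0.14388253 -0.0056778   0.17140094]]
cheeks x hist (array([239, 312,   0,   0,   0,   0,   0,   0,   0,   0,   0,   0,   0,
         0,   0, 228, 327,   9,  24,  32]), array([-0.03646725, -0.02924287, -0.02201849, -0.01479411, -0.00756973,
       -0.00034535,  0.00687903,  0.01410342,  0.0213278 ,  0.02855218,
        0.03577656,  0.04300094,  0.05022532,  0.0574497 ,  0.06467408,
        0.07189847,  0.07912285,  0.08634723,  0.09357161,  0.10079599,
        0.10802037]))
```

Request:
send_rows([
  [0, 0, -0.0065, 0.02, 0],
  [0, 0, 0, 0.036, 0],
  [0, 0, 0, 0.036, 0],
  [0, 0, 0, 0.036, 0],
  [0, 0, 0, 0.03, 0],
  [0, 0, 0, 0.015, 0],
  [0, 0, 0, 0.008, 0],
  [0, 0, 0, 0, 0],
  [255, 0, 0, 0, 0],
  [255, 0, 0, 0, 0],
  [255, 0, 0, 0, 0],
  [255, 0, 0, 0, 0],
  [255, 0, 0, 0, 0],
  [255, 0, 0, 0, 0],
  [255, 0, 0, 0, 0],
  [255, 0, 0, 0, 0],
])

```text
time_s: 3.82
position: [0.4315, 0.0846, 0.0557]
tcp_rot: [[0.173, 0.985, 0.0], [0.985, -0.173, -0.0], [0.0, 0.0, -1.0]]
force: [0.2, 0.6, 0.5]
opening: 0.475
grasp_force: 0.0
```

Request:
send_rows([
  [255, 0, 0, 0, 0],
  [255, 0, 0, 0, 0],
  [255, 0, 0, 0, 0],
  [255, 0, 0, 0, 0],
  [255, 0, 0, 0, 0],
  [255, 0, 0, 0, 0],
  [255, 0, 0, 0, 0],
])

```text
time_s: 4.4
position: [0.4313, 0.0846, 0.0555]
tcp_rot: [[0.173, 0.985, -0.0], [0.985, -0.173, 0.0], [-0.0, -0.0, -1.0]]
force: [0.1, -0.1, -0.7]
opening: 0.225
grasp_force: 30.0
```

The tube is gripped: the opening is 19.6 mm and the force 30 N. Next I lift it, move to the front of the mouth and turn in line.

Request:
send_rows([
  [255, 0, 0, -0.01, 0],
  [255, 0, 0, -0.02, 0],
  [255, 0, 0, -0.02, 0],
  [255, 0.02, 0, 0, 0],
  [255, 0.028, 0, 0, 0],
  [255, 0.028, 0, 0, 0],
  [255, 0, 0.022, 0, 0],
  [255, 0, 0.022, 0, 0],
  [255, 0, 0.022, 0, 0],
  [255, 0, 0.021, 0, 0],
  [255, 0, 0, 0, -0.06],
  [255, 0, 0, 0, -0.06],
  [255, 0, 0, 0, -0.06],
  [255, 0, 0, 0, -0.06],
  [255, 0, 0, 0, -0.07],
  [255, 0, 0, 0, 0],
  [255, 0, 0, 0, 0],
  [255, 0, 0, 0, 0],
])

```text
time_s: 5.9
position: [0.53, 0.1444, 0.1053]
tcp_rot: [[-0.134, 0.991, -0.001], [0.991, 0.134, -0.0], [0.0, -0.001, -1.0]]
force: [-0.2, 0.2, -2.7]
opening: 0.226
grasp_force: 30.0
```

```bash
cat > m.py <<'E'
from h import *
import sys
tag=sys.argv[1]
s=read_state(); R=s['tcp_rot'];p=s['position']; print(s['time_s'],p,R.round(4)[:,0],s['force'].round(1),s['opening'],s['grasp_force'])
for n in ('scene','side'):
    im,d,P=cloud(n); cv2.imwrite(f'pics/{n}{tag}.png',im); np.save(f'{n}{tag}.npy',P)
    I=im.astype(int); T=(P-p)@R   # tool frame
    for k,z0,x0,x1 in (('boom',.120,-.15,-.02),('boomback',.120,.02,.085),('nose',.120,-.19,-.14),('sleeve',.124,-.36,-.195)):
        m=(abs(P[...,2]-z0)<.006)&(T[...,0]>x0)&(T[...,0]<x1)&(abs(T[...,1])<.035)
        Q=T[m]
        if len(Q)<20: print(n,k,len(Q)); continue
        # per-slice mid of 3/97 pct
        xs=[];ys=[];ws=[]
        for a in np.arange(x0,x1,.01):
            q=Q[(Q[:,0]>=a)&(Q[:,0]<a+.01)]
            if len(q)>12: lo,hi=np.percentile(q[:,1],[4,96]); xs.append(q[:,0].mean()); ys.append((lo+hi)/2); ws.append(hi-lo)
        l=np.polyfit(xs,ys,1) if len(xs)>1 else None
        print(n,k,len(Q),'line',l,'w',np.round(ws,4),'z',np.median(P[m][:,2]).round(4),'x',np.percentile(Q[:,0],[1,99]).round(4))
E
python3 m.py 2
```

```text
5.9 [0.52995926 0.14435388 0.10528835] [-1.341e-01  9.910e-01  1.000e-04] [-0.2  0.2 -2.7] 0.22610139552111758 29.99740121886134
scene boom 562 line [0.00454204 0.0022933 ] w [0.0188 0.0191 0.0203 0.0189 0.021  0.0199 0.0165 0.0192 0.0207 0.0199
 0.0186 0.0197 0.0191] z 0.1207 x [-0.1488 -0.0229]
scene boomback 43 line [ 0.03921392 -0.0008519 ] w [0.0187 0.0181] z 0.1218 x [0.065  0.0846]
scene nose 94 line [0.05569426 0.00972225] w [0.0178 0.0188] z 0.1198 x [-0.1618 -0.1406]
scene sleeve 878 line [-0.01724497 -0.0010276 ] w [0.0288 0.0293 0.0282 0.0402 0.043  0.0291 0.0281 0.0281 0.0275 0.0278
 0.0279 0.0295 0.0289 0.0282] z 0.1255 x [-0.3489 -0.1965]
side boom 444 line [-0.00206331 -0.00151086] w [0.0195 0.0184 0.0201 0.0168 0.0184 0.0182 0.0191 0.0193 0.0235 0.0206
 0.0202 0.0188 0.0189] z 0.121 x [-0.1484 -0.0211]
side boomback 30 line None w [] z 0.1209 x [0.0275 0.0662]
side nose 91 line [-0.02684   -0.0052278] w [0.0178 0.0195] z 0.1197 x [-0.1897 -0.1404]
side sleeve 948 line [-0.02022612 -0.0035286 ] w [0.0291 0.0285 0.0282 0.0492 0.0507 0.0521 0.0513 0.0273 0.0284 0.0288
 0.0279 0.0297 0.0282 0.0289 0.0283 0.0275] z 0.1254 x [-0.3495 -0.1972]
```

```bash
cat > m2.py <<'E'
from h import *
import sys
tag=sys.argv[1]; off=float(sys.argv[2]) if len(sys.argv)>2 else 0
s=read_state(); R=s['tcp_rot'];p=s['position']
for n in ('scene','side'):
    P=np.load(f'{n}{tag}.npy'); T=(P-p)@R
    for k,z0,x0,x1 in (('boom',.1207,-.15,-.02),('sleeve',.1255,-.36,-.195+off)):
        m=(abs(P[...,2]-z0)<.003)&(T[...,0]>x0)&(T[...,0]<x1)&(abs(T[...,1])<.03); Q=T[m]; Z=P[m][:,2]; r=[]
        for a in np.arange(x0,x1,.006):
            i=(Q[:,0]>=a)&(Q[:,0]<a+.006); q=Q[i]
            if len(q)>10:
                lo,hi=np.percentile(q[:,1],[4,96]); 
                if hi-lo<.031: r.append((q[:,0].mean(),(lo+hi)/2,np.median(Z[i])))
        r=np.array(r); l=np.polyfit(r[:,0],r[:,1],1); lz=np.polyfit(r[:,0],r[:,2],1)
        print(n,k,len(r),'slope',l[0].round(4),'y@mouth',np.polyval(l,-.195+off).round(4),'res',np.std(r[:,1]-np.polyval(l,r[:,0])).round(4),'zslope',lz[0].round(4),'z@mouth',np.polyval(lz,-.195+off).round(4),'xmax',np.percentile(Q[:,0],99.5).round(4))
E
python3 m2.py 2
```

```text
scene boom 21 slope 0.0062 y@mouth 0.0007 res 0.0006 zslope 0.0034 z@mouth 0.1206 xmax -0.0215
scene sleeve 21 slope 0.0009 y@mouth 0.0019 res 0.0005 zslope 0.0001 z@mouth 0.1256 xmax -0.1957
side boom 21 slope -0.0061 y@mouth -0.0003 res 0.0005 zslope 0.0072 z@mouth 0.1205 xmax -0.0204
side sleeve 20 slope 0.0105 y@mouth 0.0005 res 0.0005 zslope 0.0043 z@mouth 0.1258 xmax -0.1965
```

Request:
send_rows([
  [255, 0, 0.001, -0.001, 0],
  [255, -0.01, 0, 0, 0],
  [255, -0.01, 0, 0, 0],
  [255, -0.008, 0, 0, 0],
  [255, -0.004, 0, 0, 0],
  [255, -0.004, 0, 0, 0],
  [255, -0.004, 0, 0, 0],
  [255, -0.004, 0, 0, 0],
  [255, 0, 0, 0, 0],
])

```text
time_s: 6.75
position: [0.5374, 0.1001, 0.1065]
tcp_rot: [[-0.135, 0.991, 0.0], [0.991, 0.135, -0.0], [-0.0, -0.0, -1.0]]
force: [0.2, -0.9, -1.5]
opening: 0.232
grasp_force: 30.0
```

Request:
send_rows([
  [255, -0.003, 0, 0, 0],
  [255, -0.003, 0, 0, 0],
  [255, -0.003, 0, 0, 0],
  [255, 0, 0, 0, 0],
])

```text
time_s: 7.08
position: [0.5386, 0.0915, 0.1065]
tcp_rot: [[-0.135, 0.991, 0.0], [0.991, 0.135, -0.0], [-0.0, 0.0, -1.0]]
force: [0.0, -0.0, -2.6]
opening: 0.224
grasp_force: 30.0
```

Request:
send_rows([
  [255, -0.004, 0, 0, 0],
  [255, -0.004, 0, 0, 0],
  [255, -0.004, 0, 0, 0],
  [255, -0.004, 0, 0, 0],
  [255, -0.004, 0, 0, 0],
  [255, 0, 0, 0, 0],
])

```text
time_s: 7.58
position: [0.5414, 0.0712, 0.1065]
tcp_rot: [[-0.135, 0.991, 0.0], [0.991, 0.135, -0.0], [-0.0, 0.0, -1.0]]
force: [0.8, 0.2, -2.9]
opening: 0.227
grasp_force: 30.0
```

```bash
python3 m.py 3 >/dev/null; python3 m2.py 3 0.049; python3 - <<'E'
import cv2,numpy as np
a=cv2.imread('pics/scene3.png')[170:310,180:380];b=cv2.imread('pics/side3.png')[190:310,280:450]
cv2.imwrite('pics/c3.png',np.hstack([cv2.resize(a,(400,400)),cv2.resize(b,(400,400))]))
E
```

```text
scene boom 16 slope -0.0081 y@mouth 0.0027 res 0.0008 zslope 0.002 z@mouth 0.1216 xmax -0.0225
scene sleeve 16 slope 0.0088 y@mouth 0.0012 res 0.0005 zslope 0.0008 z@mouth 0.1257 xmax -0.1465
side boom 15 slope 0.0147 y@mouth -0.0021 res 0.0009 zslope -0.0016 z@mouth 0.1222 xmax -0.0207
side sleeve 15 slope 0.0126 y@mouth -0.001 res 0.0006 zslope 0.005 z@mouth 0.1258 xmax -0.1468
```

View pics/c3.png

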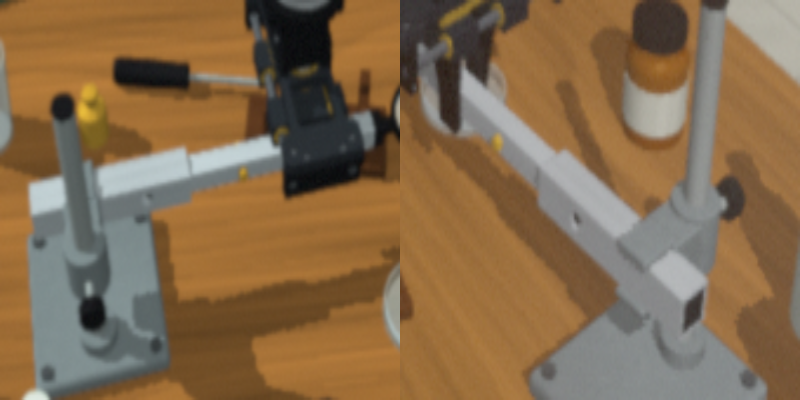

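The crops show the nose well inside the sleeve, with the buttons still about 50 mm out, at (243,172) in the left crop and (496,141) in the right. Nothing is loaded, so I go on.

Request:
send_rows([
  [255, -0.005, 0, 0, 0],
  [255, -0.005, 0, 0, 0],
  [255, -0.005, 0, 0, 0],
  [255, -0.005, 0, 0, 0],
  [255, 0, 0, 0, 0],
])

```text
time_s: 8.1
position: [0.5442, 0.0512, 0.1065]
tcp_rot: [[-0.135, 0.991, 0.0], [0.991, 0.135, -0.0], [-0.0, 0.0, -1.0]]
force: [0.6, 0.0, -3.5]
opening: 0.226
grasp_force: 30.0
```

Request:
send_rows([
  [255, -0.005, 0, 0, 0],
  [255, -0.005, 0, 0, 0],
  [255, -0.005, 0, 0, 0],
  [255, -0.004, 0, 0, 0],
  [255, 0, 0, 0, 0],
])

```text
time_s: 8.52
position: [0.5466, 0.0325, 0.1065]
tcp_rot: [[-0.135, 0.991, 0.0], [0.991, 0.135, -0.0], [-0.0, 0.0, -1.0]]
force: [-0.1, -0.8, -3.5]
opening: 0.225
grasp_force: 30.0
```

Now slowly to contact, 1.5 mm per row.

Request:
send_rows([
  [255, -0.0015, 0, 0, 0],
  [255, -0.0015, 0, 0, 0],
  [255, -0.0015, 0, 0, 0],
  [255, -0.0015, 0, 0, 0],
])

```text
time_s: 8.85
position: [0.5471, 0.0277, 0.1065]
tcp_rot: [[-0.136, 0.991, -0.0], [0.991, 0.136, 0.0], [0.0, -0.0, -1.0]]
force: [-0.8, 0.2, -2.9]
opening: 0.223
grasp_force: 30.0
```

Request:
send_rows([
  [255, -0.001, 0, 0, 0],
  [255, -0.001, 0, 0, 0],
  [255, 0, 0, 0, 0],
])

```text
time_s: 9.1
position: [0.5475, 0.0254, 0.1065]
tcp_rot: [[-0.136, 0.991, -0.0], [0.991, 0.136, -0.0], [-0.0, -0.0, -1.0]]
force: [0.3, -0.4, -3.5]
opening: 0.226
grasp_force: 30.0
```

Request:
send_rows([
  [255, -0.001, 0, 0, 0],
  [255, -0.001, 0, 0, 0],
  [255, 0, 0, 0, 0],
])

```text
time_s: 9.35
position: [0.5478, 0.0234, 0.1065]
tcp_rot: [[-0.136, 0.991, -0.0], [0.991, 0.136, -0.0], [-0.0, -0.0, -1.0]]
force: [1.6, -0.1, -3.0]
opening: 0.227
grasp_force: 30.0
```

Request:
send_rows([
  [255, -0.001, 0, 0, 0],
  [255, -0.001, 0, 0, 0],
  [255, 0, 0, 0, 0],
])

```text
time_s: 9.6
position: [0.5481, 0.0214, 0.1065]
tcp_rot: [[-0.136, 0.991, -0.0], [0.991, 0.136, -0.0], [-0.0, -0.0, -1.0]]
force: [-0.8, 0.3, -4.1]
opening: 0.225
grasp_force: 30.0
```

Request:
send_rows([
  [255, -0.001, 0, 0, 0],
  [255, 0, 0, 0, 0],
])

```text
time_s: 9.77
position: [0.5481, 0.0209, 0.1066]
tcp_rot: [[-0.135, 0.991, -0.0], [0.991, 0.135, 0.001], [0.001, -0.0, -1.0]]
force: [0.0, 1.3, -3.1]
opening: 0.225
grasp_force: 30.0
```

Request:
send_rows([
  [255, -0.001, 0, 0, 0],
  [255, 0, 0, 0, 0],
])

```text
time_s: 9.93
position: [0.548, 0.0207, 0.1065]
tcp_rot: [[-0.135, 0.991, -0.0], [0.991, 0.135, 0.002], [0.002, -0.0, -1.0]]
force: [-0.8, 5.1, -3.2]
opening: 0.229
grasp_force: 30.0
```

Contact: the buttons meet the mouth edge with 5 N. I ease back, release, and move to the buttons so that the pads' front edge lies on the button centres.

Request:
send_rows([
  [255, 0.0015, 0, 0, 0],
  [255, 0, 0, 0, 0],
  [110, 0, 0, 0, 0],
  [110, 0, 0, 0, 0],
  [110, 0, 0, 0, 0],
  [110, 0, 0, 0, 0],
  [110, 0, 0, 0, 0],
  [110, 0, 0, 0, 0],
  [110, 0, 0, 0, 0],
])

```text
time_s: 10.68
position: [0.5482, 0.021, 0.1067]
tcp_rot: [[-0.136, 0.991, 0.0], [0.991, 0.136, -0.0], [-0.0, 0.0, -1.0]]
force: [0.8, 0.7, 0.5]
opening: 0.555
grasp_force: 0.0
```

```bash
python3 - <<'E'
from h import *
s=read_state(); R=s['tcp_rot'];p=s['position']; print(s['time_s'],p,s['force'].round(1),s['opening'])
for n in ('scene','side'):
    c=calibration(n); im,d,P=cloud(n); cv2.imwrite(f'pics/{n}4.png',im)
    hsv=cv2.cvtColor(im,cv2.COLOR_BGR2HSV); T=(P-p)@R
    m=(cv2.inRange(hsv,(18,120,90),(35,255,255))>0)&(abs(P[...,2]-.11)<.012)&(abs(T[...,1])<.03)&(T[...,0]<-.03)&(T[...,0]>-.12)
    y,x=np.nonzero(m)
    if len(x): print(n,len(x),x.mean(),y.mean(),'tool',T[m].mean(0),np.ptp(T[m],0), 'ray',((ray(n,[[x.mean(),y.mean()]],.11,c)-p)@R))
    m=(P[...,2]>.1215)&(abs(T[...,1])<.012)&(T[...,0]<-.03)&(T[...,0]>-.12); m&=abs(P[...,2]-.1255)<.0018
    print('sleeve end x',np.percentile(T[m][:,0],[95,99]))
    m=(abs(P[...,2]-.1205)<.003)&(abs(T[...,1])<.012)&(T[...,0]<-.02)&(T[...,0]>-.055); print('boom z',np.median(P[m][:,2]))
b=cv2.imread('pics/scene4.png')[170:310,200:360];a=cv2.imread('pics/side4.png')[180:280,290:420]
cv2.imwrite('pics/c4.png',np.hstack([cv2.resize(b,(400,400)),cv2.resize(a,(400,400))]))
E
```

```text
10.6833 [0.54817826 0.0210221  0.1066678 ] [0.8 0.7 0.5] 0.5553020297477276
scene 14 277.2857142857143 235.5 tool [-0.06156256  0.01562375 -0.00608436] [0.00643888 0.00532569 0.00889671] ray [[-0.0612744   0.01329192 -0.00332002]]
sleeve end x [-0.06836387 -0.06325103]
boom z 0.12062425664126897
side 9 336.8888888888889 244.11111111111111 tool [-0.05943545 -0.01465662 -0.00493831] [0.00501483 0.0053894  0.00732696] ray [[-0.05783105 -0.01309429 -0.0033255 ]]
sleeve end x [-0.06715007 -0.06543796]
boom z 0.1206659666553262
```

View pics/c4.png

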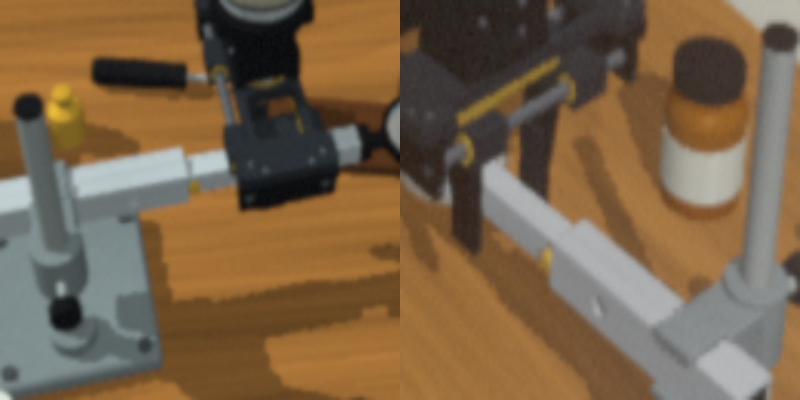

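The crops show the boom hanging in the sleeve with its buttons at the mouth edge, at (194,187) in the left crop and (546,258) in the right. I move 50.5 mm forward and pinch.

Request:
send_rows([
  [110, -0.01, 0, 0.002, 0],
  [110, -0.02, 0, 0, 0],
  [110, -0.0155, 0, 0, 0],
  [110, -0.005, 0, 0, 0],
  [110, 0, 0, 0, 0],
  [255, 0, 0, 0, 0],
  [255, 0, 0, 0, 0],
  [255, 0, 0, 0, 0],
  [255, 0, 0, 0, 0],
  [255, 0, 0, 0, 0],
  [255, 0, 0, 0, 0],
  [255, 0, 0, 0, 0],
  [255, 0, 0, 0, 0],
  [255, 0, 0, 0, 0],
  [255, 0, 0, 0, 0],
])

```text
time_s: 12.03
position: [0.5548, -0.0287, 0.1045]
tcp_rot: [[-0.136, 0.991, -0.0], [0.991, 0.136, 0.0], [0.0, -0.0, -1.0]]
force: [-1.0, 1.3, 1.1]
opening: 0.226
grasp_force: 30.0
```

Request:
send_rows([
  [255, -0.001, 0, 0, 0],
  [255, -0.001, 0, 0, 0],
  [255, -0.001, 0, 0, 0],
  [255, 0, 0, 0, 0],
])

```text
time_s: 12.37
position: [0.5554, -0.0321, 0.1046]
tcp_rot: [[-0.135, 0.991, -0.0], [0.991, 0.135, -0.0], [-0.0, -0.0, -1.0]]
force: [0.4, 1.9, 1.0]
opening: 0.231
grasp_force: 30.0
```

Request:
send_rows([
  [255, -0.001, 0, 0, 0],
  [255, 0, 0, 0, 0],
])

```text
time_s: 12.53
position: [0.5555, -0.033, 0.1046]
tcp_rot: [[-0.135, 0.991, -0.0], [0.991, 0.135, 0.0], [0.0, -0.0, -1.0]]
force: [-0.7, 1.8, 1.1]
opening: 0.226
grasp_force: 30.6
```

Request:
send_rows([
  [255, -0.001, 0, 0, 0],
  [255, 0, 0, 0, 0],
])

```text
time_s: 12.7
position: [0.5554, -0.0338, 0.1046]
tcp_rot: [[-0.136, 0.991, -0.001], [0.991, 0.136, 0.0], [0.0, -0.001, -1.0]]
force: [-1.2, 2.4, 1.2]
opening: 0.227
grasp_force: 30.0
```

Request:
send_rows([
  [255, -0.001, 0, 0, 0],
  [255, 0, 0, 0, 0],
])

```text
time_s: 12.87
position: [0.5554, -0.0343, 0.1046]
tcp_rot: [[-0.135, 0.991, -0.001], [0.991, 0.135, 0.001], [0.001, -0.001, -1.0]]
force: [-1.5, 4.9, 2.6]
opening: 0.23
grasp_force: 32.1
```

Request:
send_rows([
  [255, -0.0005, 0, 0, 0],
  [255, 0, 0, 0, 0],
])

```text
time_s: 13.03
position: [0.5554, -0.0343, 0.1046]
tcp_rot: [[-0.135, 0.991, -0.001], [0.991, 0.135, 0.002], [0.002, -0.001, -1.0]]
force: [-1.1, 6.3, 2.2]
opening: 0.227
grasp_force: 32.6
```

The pads stopped at the mouth after 5.6 mm, so the buttons are half under the walls. I let go and regrip further back.

Request:
send_rows([
  [110, 0, 0, 0, 0],
  [110, 0, 0, 0, 0],
  [110, 0, 0, 0, 0],
  [110, 0, 0, 0, 0],
  [110, 0, 0, 0, 0],
  [110, 0, 0, 0, 0],
  [110, 0.01, 0, 0, 0],
  [110, 0.02, 0, 0, 0],
  [110, 0.02, 0, 0, 0],
  [110, 0.005, 0, 0, 0],
  [110, 0, 0, 0, 0],
  [255, 0, 0, 0, 0],
  [255, 0, 0, 0, 0],
  [255, 0, 0, 0, 0],
  [255, 0, 0, 0, 0],
  [255, 0, 0, 0, 0],
  [255, 0, 0, 0, 0],
  [255, 0, 0, 0, 0],
  [255, 0, 0, 0, 0],
  [255, 0, 0, 0, 0],
])

```text
time_s: 14.7
position: [0.5484, 0.0186, 0.1045]
tcp_rot: [[-0.136, 0.991, -0.0], [0.991, 0.136, -0.001], [-0.001, -0.0, -1.0]]
force: [-0.8, -2.7, -0.3]
opening: 0.227
grasp_force: 30.0
```

Request:
send_rows([
  [255, -0.001, 0, 0, 0],
  [255, -0.001, 0, 0, 0],
  [255, -0.001, 0, 0, 0],
  [255, 0, 0, 0, 0],
])

```text
time_s: 15.03
position: [0.5483, 0.0175, 0.1045]
tcp_rot: [[-0.135, 0.991, -0.001], [0.991, 0.135, 0.002], [0.002, -0.001, -1.0]]
force: [-0.6, 5.0, 1.8]
opening: 0.229
grasp_force: 30.0
```

Request:
send_rows([
  [255, -0.001, 0, 0, 0],
  [255, -0.001, 0, 0, 0],
  [255, 0, 0, 0, 0],
])

```text
time_s: 15.28
position: [0.5485, 0.0156, 0.1046]
tcp_rot: [[-0.135, 0.991, -0.001], [0.991, 0.135, 0.002], [0.002, -0.001, -1.0]]
force: [-0.4, 5.4, 1.1]
opening: 0.226
grasp_force: 30.0
```

Request:
send_rows([
  [255, -0.002, 0, 0, 0],
  [255, -0.002, 0, 0, 0],
  [255, -0.002, 0, 0, 0],
  [255, -0.002, 0, 0, 0],
  [255, 0, 0, 0, 0],
])

```text
time_s: 15.7
position: [0.5495, 0.0077, 0.1047]
tcp_rot: [[-0.135, 0.991, -0.001], [0.991, 0.135, 0.002], [0.002, -0.001, -1.0]]
force: [-0.3, 5.4, 2.8]
opening: 0.228
grasp_force: 30.0
```

Request:
send_rows([
  [255, -0.002, 0, 0, 0],
  [255, -0.0025, 0, 0, 0],
  [255, -0.0025, 0, 0, 0],
  [255, -0.0025, 0, 0, 0],
  [255, -0.0025, 0, 0, 0],
  [255, 0, 0, 0, 0],
])

```text
time_s: 16.2
position: [0.5512, -0.0042, 0.1049]
tcp_rot: [[-0.135, 0.991, -0.001], [0.991, 0.135, 0.002], [0.003, -0.001, -1.0]]
force: [-1.1, 5.1, 4.7]
opening: 0.23
grasp_force: 30.0
```

Request:
send_rows([
  [255, -0.002, 0, 0, 0],
  [255, -0.0025, 0, 0, 0],
  [255, -0.0025, 0, 0, 0],
  [255, -0.0025, 0, 0, 0],
  [255, -0.0025, 0, 0, 0],
  [255, 0, 0, 0, 0],
])

```text
time_s: 16.7
position: [0.5528, -0.0161, 0.105]
tcp_rot: [[-0.135, 0.991, -0.001], [0.991, 0.135, 0.003], [0.003, -0.001, -1.0]]
force: [-1.7, 5.7, 5.4]
opening: 0.225
grasp_force: 30.0
```

Request:
send_rows([
  [255, -0.001, 0, -0.001, 0],
  [255, -0.0015, 0, 0, 0],
  [255, -0.0015, 0, 0, 0],
  [255, -0.0015, 0, 0, 0],
  [255, 0, 0, 0, 0],
])

```text
time_s: 17.12
position: [0.5543, -0.0237, 0.1053]
tcp_rot: [[-0.136, 0.991, 0.0], [0.991, 0.136, -0.001], [-0.001, -0.0, -1.0]]
force: [0.6, -0.2, -2.8]
opening: 0.227
grasp_force: 30.0
```

Request:
send_rows([
  [255, -0.001, 0, 0, 0],
  [255, -0.001, 0, 0, 0],
  [255, 0, 0, 0, 0],
])

```text
time_s: 17.37
position: [0.5548, -0.0257, 0.1055]
tcp_rot: [[-0.135, 0.991, 0.001], [0.991, 0.135, -0.001], [-0.001, 0.0, -1.0]]
force: [0.2, -0.6, -3.0]
opening: 0.226
grasp_force: 30.0
```

Request:
send_rows([
  [255, -0.001, 0, 0, 0],
  [255, -0.0005, 0, 0, 0],
  [255, 0, 0, 0, 0],
])

```text
time_s: 17.62
position: [0.5547, -0.0262, 0.1055]
tcp_rot: [[-0.135, 0.991, 0.0], [0.991, 0.135, 0.001], [0.001, 0.0, -1.0]]
force: [0.3, 2.3, -2.2]
opening: 0.228
grasp_force: 30.0
```

Sliding friction vanished and then a stop was met after 45 mm of travel, so the buttons should be out. I release, rise clear and look.

Request:
send_rows([
  [255, 0.0013, 0, 0, 0],
  [255, 0, 0, 0, 0],
  [90, 0, 0, 0, 0],
  [90, 0, 0, 0, 0],
  [90, 0, 0, 0, 0],
  [90, 0, 0, 0, 0],
  [90, 0, 0, 0, 0],
  [90, 0, 0, 0, 0],
  [90, 0, 0, 0, 0],
  [90, 0, 0, -0.01, 0],
  [90, 0, 0, -0.02, 0],
  [90, 0, 0, -0.03, 0],
  [90, 0, 0, -0.04, 0],
  [90, 0, 0, -0.03, 0],
  [90, 0, 0, 0, 0],
  [90, 0, 0, 0, 0],
])

```text
time_s: 18.95
position: [0.5558, -0.0254, 0.2385]
tcp_rot: [[-0.136, 0.991, 0.006], [0.991, 0.136, -0.002], [-0.002, 0.006, -1.0]]
force: [0.4, 0.8, 0.1]
opening: 0.647
grasp_force: 0.0
```

```bash
python3 - <<'E'
from h import *
s=read_state(); print(s['time_s'],s['position'],s['force'].round(1),s['opening'])
a,_=capture('scene'); b,_=capture('side')
a=a[190:290,180:300]; b=b[200:300,320:430]
cv2.imwrite('pics/c5.png',np.hstack([cv2.resize(a,(400,400),interpolation=cv2.INTER_CUBIC),cv2.resize(b,(400,400),interpolation=cv2.INTER_CUBIC)]))
E
```

```text
18.95 [ 0.55575316 -0.0253984   0.23848381] [0.4 0.8 0.1] 0.6474382247368643
```

View pics/c5.png

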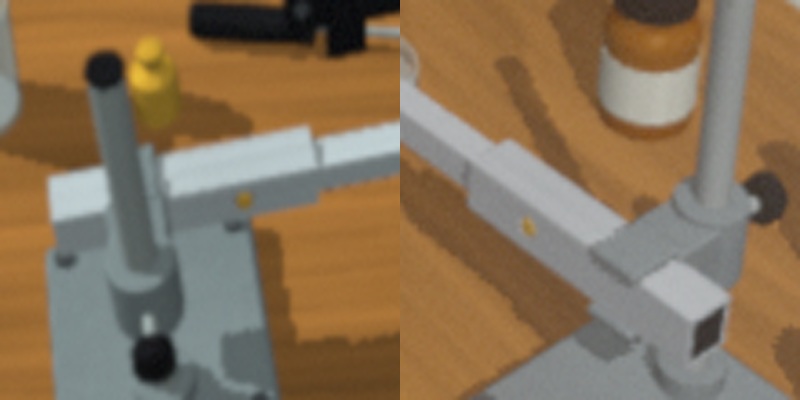

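Both brass buttons show in the sleeve's holes, the far one at (244,200) in the left crop and the near one at (528,226) in the right. The boom is at rest and the gripper is clear.

```bash
python3 -c "
from rig import hand_in; print(hand_in())"
```

```text
the job is handed in; nothing more can be done
None
```

The boom is in the stand's sleeve with both buttons showing in the holes and the gripper clear of it; I handed the job in about 19 s into the 54 s allowed, and no verdict came back.

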